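# Load a glass filter into the photometer's slanted slot by feel

## Robot

A 6-joint arm with a two-finger parallel gripper is mounted at the origin on the work surface. World frame = base frame: x ahead of the robot, y to its left, z up, the work surface at z = 0. Lengths are in m, angles in rad, forces in N, time in s.
With the tool pointing down it reaches from about 0.375 to 0.9 m from the base axis. Payload 3.1 kg.
Tool frame: the origin (TCP) lies on the centre line of the jaws, within the pads' length; the fingertips stand 8 mm ahead of it and the grasp point (between the pads) lies 11 mm behind it; z points along the fingers, y is the line along which they close (so a half turn about z gives the same grasp; the last joint's range is limited). The gripper opens to 85 mm and grips with 20 to 120 N. Pads are 22 mm wide; open, the fingers measure 114 mm over their backs; the gripper's body (76 mm by 85 mm) begins 54 mm behind the grasp point. The pads swing forward as they close: fully open they stand 13 mm farther back than shut.
Start: joints at [-1.371, 0.527, 1.433, -0, 1.181, -0.178], TCP at [0.231, -0.581, 0.239] pointing down, gripper open.
Joint ranges: [-3.08, 3.08], [-0.75, 2.2], [0.22, 2.44], [-1.43, 4.57], [0, 2.65], [-2.85, 2.85]. Speed limits (rad/s): [2.79, 2.79, 3.14, 3.14, 3.14, 3.14].

## Interface

Orientations are given as a unit quaternion [x, y, z, w].
In Python, from station import * gives the robot as it stands.
- The arm moves only by the tool play_rows, never from a script. Its argument "rows" is a list of rows, each a list of 3 entries, a list of its own where there are three numbers: the turn, a rotation vector about the tool's x, y, z in degrees, then the shift along the tool's x, y, z in mm, then the closure, from 0 (fully open) to 1 (shut). In form: [[[ax, ay, az], [dx, dy, dz], jaw], ...]. A call has 1 to 12 rows; each row shifts and turns the commanded pose from where the row before left it, along the tool's axes as they then stand; what a row does not reach is not made up. A row lasts 1/12 s, in which the tool goes at most 41.7 mm and 7.16 degrees, less where a joint would pass 70% of its speed; a pose out of reach is approached as far as the arm can. A call with a gripper value outside its range is refused whole. The fingers move at their own pace and stop on an object; "grip_force" is the grip in N (left out, the last holds). Time passes only in rows, so rows that do not move let the fingers close. It gives the time, the measured TCP pose, the force, the opening and the grip force at its end, in the units of the state.
- sense(): the state, without advancing time (a new reading comes with each control period).
- snapshot(name): name is "scene" or "side" or "wrist"; returns (picture, depth): 420x560x3 uint8, red, green, blue; 420x560 float32, m along the optical axis (not along the pixel's ray), 0 where there is no reading.
- get_calibration(name): a dict with "vfov" (degrees; the focal length in pixels is half the picture's height over the tangent of half this angle, whatever the lens; pixels are square), "cx", "cy" (the principal point, pixels), "xyz" and "attitude" of the camera in the world. Camera axes: x right, y down, z forward; pixel columns grow to the right and rows downward; lengths in m; the calibration is good to about 2 mm. The wrist camera is an equidistant fisheye: a pixel r from the principal point sees the ray r / f radians off the axis. A picture is of the moment at which its call begins: read the wrist's pose just before it. get_calibration takes no time and is no camera call; for the wrist camera it gives the pose at the moment of the call.
- sign_off(): hands the job in; it is judged then, once.
The state is a dict: "t": time; "q": joint angles; "qd": joint speeds; "tau": joint torques, N m; "tcp_pos": TCP position; "tool_rot": TCP orientation; "force": force on the tool from outside, world axes, zero at the start; "ft_torque": the same for the moment, N m; "finger_gap": opening from 0.0 (shut) to 1.0 (fully open); "gripper_force": force on a finger pad.
Only numpy, scipy, OpenCV 4.12 (cv2) and the standard library are available. Lean on these libraries where they do the work, as an engineer would, in place of code of your own. Each camera call takes 0.05 s, during which the arm holds its last target. There are 200 camera calls.

## Task

Take the amber glass filter out of its stand and slide it, tab outward, into the slanted slot of the photometer until you feel it meet the hidden sprung stop, then let go so that it stays resting there. The glass chips easily: never push it against the stand or the photometer with more than 15 N, do not let it drop on to the stop, even from a few millimetres, and leave everything else standing where it is.

Things in the scene. Friction and masses are not known exactly. Their poses are not given: they have to be found in the camera images.
- amber: The filter to load: an upright plate 50 mm wide, 106 mm tall, 55 to 90 g: amber glass 5 mm thick below, a black grip tab on top. Origin: middle of its bottom edge. Axes: z up to the tab, x across the thickness, y along the width. Starts in one of the stand's three places, its lower 22 mm inside, bottom edge 8 mm above the bench; it can lean a few degrees.
- amber_tab (a point): Centre of the amber filter's black plastic grip tab, 94 mm above its bottom edge; the tab is 12 mm thick (grip it across this, along the filter's x), 50 mm wide and 24 mm high, the top of the plate. Same axes as the filter.
- slot: The slot's mouth in the photometer's slanted console. Origin: its centre, level with the outer face of the black bezel, 125 mm above the bench. z points straight out of the slot, 25 degrees from vertical, leaning to the robot; y along the slot (level), x across it, up the slope. Slot 8 x 55 mm inside; sloping lips widen the first 10 mm evenly to 18 x 65 mm. Plate goes in along -z.
- slot_deep (a point): A point inside the slot, on its axis, 64 mm below the mouth: the deepest the hidden stop can be. The stop crosses the slot anywhere from 34 to 64 mm below the mouth, wherever the last user left it; it cannot be seen or read. Its sprung pad gives from 1.5 N, about 1 mm per newton, for 3.5 mm, then is hard. A plate let go in the slot slides down freely. Slot axes.
- photometer: The white photometer, fixed, 300 mm wide: slanted smooth console in front (126 mm up the slope; the bezel, 38 x 95 mm, stands 10 mm proud), behind it a box 155 mm high to 320 mm behind the origin (177 mm with its teal lid). Origin: on the bench under the slot's mouth; x points to the back, z up. It includes the slot and its stop.
- stand: White filter stand, fixed, 80 x 200 mm, 30 mm high, with three places at 62 mm pitch along its y (-62, 0, 62 mm), each 7 x 53 mm and 22 mm deep. The plates stand with their width along its x. Origin: centre of its underside, z up.
- green: Green glass filter, same shape as the amber one, standing in another place of the stand; leave it there.
- blue: Blue glass filter, same shape as the amber one, standing in another place of the stand; leave it there.
- wash_bottle: White wash bottle with a red spout, 68 mm across, 190 mm high, standing behind the stand; origin at the centre of its underside. Leave it.
- beaker: Glass beaker, 72 mm across, 95 mm high; origin at the centre of its underside. Leave it.
- cuvette_a: Clear cuvette, 12.5 mm square, 45 mm high, upright on the bench before the photometer; origin at the centre of its underside. Leave it.
- cuvette_b: A second cuvette like cuvette_a. Leave it.
- jar: Small amber jar, 44 mm across, 55 mm high, on the bench between stand and photometer; origin at the centre of its underside. Leave it.
There are look-alikes about, which are no part of the job. What is shaped like the stand but red or yellow is not meant.

How it is judged:
By the outcome, as a careful person would: the job done as asked, in the order asked, and still so for the second after the job is handed in, with the robot touching nothing.
It also fails if it takes over 58 s, if anything falls off the work surface, if the arm or the gripper's body presses on something with over 40 N, if the wrist force passes 120 N, or if a joint passes its speed limit or range.

## Working session

There is one attempt and no reset: what is moved stays moved. The work goes in short steps, Python scripts to look and compute and a tool call to move; the robot and the scene stay as the last step left them, time stands still between calls to the robot, and variables do not carry over. Pictures are saved under pics/ and viewed, at most 10 in all, crops included, and the job is handed in when it is done.

Besides the shell and the picture viewer there is one more tool, called after ">>>" as name([rows], argument=value, ...), one row to a line, values as JSON. play_rows: Moves the arm, as the interface text tells. Its arguments: {"type":"object","properties":{"rows":{"type":"array","items":{"type":"array"}},"grip_force":{"type":"number"}},"required":["rows"]}

```bash
mkdir -p pics; python3 - <<'E'
from station import *
import cv2,numpy as np
for n in("scene","side"):
    c=get_calibration(n);p,d=snapshot(n);print(n,c)
    cv2.imwrite(f"pics/{n}0.png",p[:,:,::-1]);np.savez(f"{n}0.npz",p=p,d=d)
print(sense())
E
```

```text
scene {'vfov': 42.65818522408965, 'cx': 280.93634854511697, 'cy': 207.40823664055387, 'xyz': array([ 0.89026685, -0.54464087,  0.90677958]), 'attitude': array([ 0.9018478 ,  0.22004663, -0.09579757, -0.35926711])}
side {'vfov': 51.81077735068574, 'cx': 278.647179626726, 'cy': 215.42737039179616, 'xyz': array([0.43165087, 0.71115988, 0.80289088]), 'attitude': array([-0.04287469,  0.93311029, -0.35607928,  0.02597098])}
{'t': 0.1, 'q': array([-1.37148449e+00,  5.28391196e-01,  1.43378963e+00,  7.00928466e-06,
        1.18138444e+00, -1.78498324e-01]), 'qd': array([ 0.00021688, -0.00097611, -0.00385518, -0.00158257, -0.00135429,
       -0.00063214]), 'tau': array([ 5.62132991e-04, -4.43303454e+01, -1.78586823e+01, -2.72426423e-04,
        3.82189639e-03,  3.84579408e-06]), 'tcp_pos': array([ 0.23045682, -0.58028084,  0.23841548]), 'tool_rot': array([ 9.82210204e-01,  1.87782167e-01, -7.02329239e-06, -9.86286206e-04]), 'force': array([-0.01986915,  0.59274041, -0.44496948]), 'ft_torque': array([ 0.1050797 , -0.00923458,  0.06367369]), 'gripper_force': 0.0, 'finger_gap': 1.0002513315274597}
```

View pics/scene0.png

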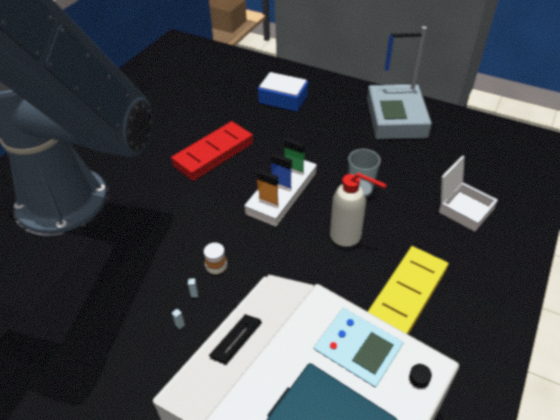

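View pics/side0.png

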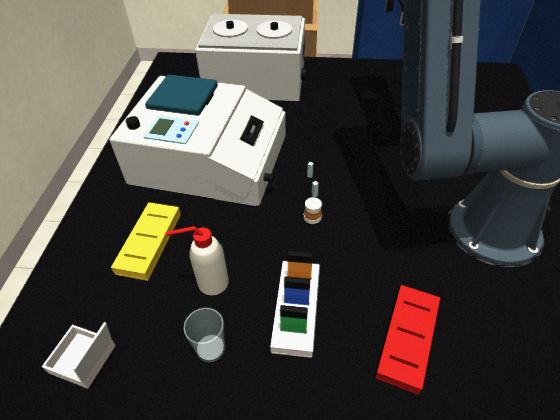

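Scene view: the white stand is at (282,187) with amber at (268,190), blue at (281,172) and green at (294,157). The red stand at (212,150) and the yellow one at (408,290) are look-alikes. The jar at (215,258) is amber too but is not a plate. The slot's bezel is at (236,339) in scene and (252,130) in side. The amber plate in the white stand fits the description, and I'll confirm it in a crop.

```bash
cat > h.py <<'E'
import numpy as np,cv2
from scipy.spatial.transform import Rotation as R
def cloud(c,d):
    h,w=d.shape;f=h/2/np.tan(np.radians(c["vfov"])/2)
    u,v=np.meshgrid(np.arange(w),np.arange(h))
    P=np.stack([(u-c["cx"])/f*d,(v-c["cy"])/f*d,d],-1)
    return P@R.from_quat(c["attitude"]).as_matrix().T+c["xyz"]
def proj(c,X):
    f=210/np.tan(np.radians(c["vfov"])/2)
    q=(np.atleast_2d(X)-c["xyz"])@R.from_quat(c["attitude"]).as_matrix()
    return q[:,:2]/q[:,2:]*f+[c["cx"],c["cy"]]
E
python3 - <<'E'
from station import *
from h import *
roi={"scene":dict(stand=(240,135,325,225),bez=(205,310,268,368)),"side":dict(stand=(265,245,325,358),bez=(232,110,270,150))}
rows=[]
for n in roi:
    z=np.load(n+"0.npz");p,d=z["p"],z["d"];c=get_calibration(n);W=cloud(c,d)
    hsv=cv2.cvtColor(p,cv2.COLOR_RGB2HSV)
    def sub(k):
        a,b,e,g=roi[n][k];m=np.zeros(d.shape,bool);m[b:g,a:e]=1;return m&(d>0)
    s=sub("stand");H,S,V=hsv[...,0],hsv[...,1],hsv[...,2]
    top=s&(S<50)&(V>120)&(abs(W[...,2]-.03)<.006)
    r=cv2.minAreaRect(W[top][:,:2].astype(np.float32)*1000);print(n,"stand",top.sum(),r,np.median(W[top][:,2]))
    am=s&(S>120)&(H>5)&(H<22)&(V>60)&(W[...,2]>.035)
    print("amber",am.sum(),W[am].mean(0),W[am].min(0),W[am].max(0))
    tab=s&(V<60)&(W[...,2]>.07)&(np.linalg.norm(W[...,:2]-W[am].mean(0)[:2],axis=-1)<.04)
    print("tab",tab.sum(),W[tab].mean(0),W[tab].min(0),W[tab].max(0),cv2.minAreaRect(W[tab][:,:2].astype(np.float32)*1000))
    b=sub("bez")&(V<70)&(W[...,2]>.07)
    q=W[b];m=np.median(q,0)
    for _ in range(3):
        u,sv,vt=np.linalg.svd(q-q.mean(0),full_matrices=False);nn=vt[2]*np.sign(vt[2][2]);e=(q-q.mean(0))@nn;q=q[abs(e)<max(.004,0)]
    print("bez",len(q),q.mean(0),"n",nn,"long",vt[0],"angle",np.degrees(np.arccos(nn[2])),cv2.minAreaRect(((q-q.mean(0))@vt[:2].T*1000).astype(np.float32)))
    for k in("stand","bez"):
        a,bb,e,g=roi[n][k];rows.append(cv2.resize(p[bb:g,a:e,::-1],(400,300)))
cv2.imwrite("pics/crops.png",np.vstack([np.hstack(rows[:2]),np.hstack(rows[2:])]))
E
```

```text
scene stand 1139 ((454.7292785644531, 255.82492065429688), (205.82394409179688, 82.63273620605469), 88.64259338378906) 0.030280598063342823
amber 324 [0.45415565 0.19172813 0.06483395] [0.42643374 0.1851966  0.03502219] [0.4775546  0.19574524 0.09794209]
tab 214 [0.45390881 0.19064842 0.10791838] [0.42660344 0.18491414 0.09201764] [0.47933849 0.20039583 0.11840075] ((453.0971984863281, 191.99636840820312), (14.409948348999023, 52.888553619384766), 86.13495635986328)
bez 730 [ 0.60413852 -0.18656925  0.12641703] n [-0.41386843  0.0618938   0.90823019] long [ 0.14108209  0.9899928  -0.0031765 ] angle 24.73808833941958 ((1.4007301330566406, 1.115966796875), (37.446529388427734, 93.64798736572266), 89.0906982421875)
side stand 1742 ((455.1181335449219, 257.8944396972656), (202.35089111328125, 80.08151245117188), 88.56073760986328) 0.03073657887625758
amber 347 [0.45289089 0.19834143 0.06285576] [0.42879158 0.19543848 0.03548561] [0.47656391 0.25319067 0.11592337]
tab 273 [0.45364407 0.19922448 0.10829053] [0.42848334 0.19061016 0.09262922] [0.47841495 0.20388418 0.11788621] ((453.45941162109375, 197.2387237548828), (13.190248489379883, 49.921714782714844), 89.74344635009766)
bez 223 [ 0.60079309 -0.17158442  0.12420888] n [-0.41197069  0.04124477  0.91026316] long [-0.14804591 -0.98873122 -0.02220301] angle 24.458256667750952 ((8.999000549316406, 1.004018783569336), (98.29718017578125, 35.500244140625), 1.3629449605941772)
```

View pics/crops.png

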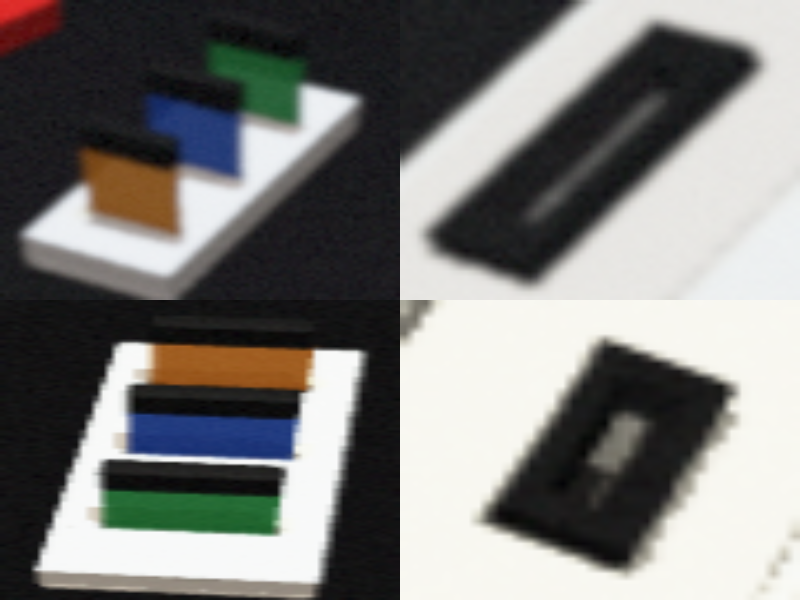

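The crop confirms it: the amber plate stands in the white stand, end place nearest the photometer, and the bezel and slot are clear. Moving above the amber filter.

>>> play_rows([
  [[0, 0, 5.75], [0, 0, -10], 0.0],
  [[0, 0, 5.75], [0, 0, -10], 0.0],
  [[0, 0, 5.75], [0, 0, -10], 0.0],
  [[0, 0, 5.75], [0, 0, -10], 0.0],
  [[0, 0, 0], [15, -32, -5], 0.0],
  [[0, 0, 0], [15, -32, -5], 0.0],
  [[0, 0, 0], [15, -32, -5], 0.0],
  [[0, 0, 0], [15, -32, -5], 0.0],
  [[0, 0, 0], [15, -32, -5], 0.0],
  [[0, 0, 0], [15, -32, -5], 0.0],
  [[0, 0, 0], [15, -32, -5], 0.0],
  [[0, 0, 0], [15, -32, -5], 0.3],
])

```text
t: 1.1
tcp_pos: [0.3568, -0.3259, 0.3192]
tool_rot: [1.0, -0.012, -0.0, -0.0]
force: [0.3, 0.2, 0.6]
finger_gap: 0.882
gripper_force: 0.0
```

>>> play_rows([
  [[0, 0, 0], [8, -36, 0], 0.5],
  [[0, 0, 0], [8, -36, 0], 0.5],
  [[0, 0, 0], [8, -36, 0], 0.5],
  [[0, 0, 0], [8, -36, 0], 0.5],
  [[0, 0, 0], [8, -36, 0], 0.5],
  [[0, 0, 0], [8, -36, 0], 0.5],
  [[0, 0, 0], [8, -36, 0], 0.5],
  [[0, 0, 0], [8, -36, 0], 0.5],
  [[0, 0, 0], [8, -36, 0], 0.5],
  [[0, 0, 0], [8, -36, 0], 0.5],
  [[0, 0, 0], [8, -36, 0], 0.5],
  [[0, 0, 0], [0, -30, 0], 0.5],
])

```text
t: 2.1
tcp_pos: [0.4555, 0.0983, 0.3192]
tool_rot: [1.0, -0.011, 0.001, -0.0]
force: [-0.1, 0.5, 0.4]
finger_gap: 0.502
gripper_force: 0.0
```

```bash
python3 - <<'E'
from station import *
from h import *
s=sense();print(s["t"],s["tcp_pos"],s["tool_rot"],s["finger_gap"],s["force"])
p,d=snapshot("wrist");c=get_calibration("wrist");print(c)
Rt=R.from_quat(s["tool_rot"]);print("cam in tool",Rt.inv().apply(c["xyz"]-s["tcp_pos"]))
np.savez("w1.npz",p=p,d=d,pos=s["tcp_pos"],rot=s["tool_rot"],**{k:c[k] for k in c});cv2.imwrite("pics/w1.png",p[...,::-1])
E
```

```text
2.1 [0.45551642 0.09834585 0.31918992] [ 9.99935358e-01 -1.13563045e-02  5.06183297e-04 -2.40277517e-04] 0.502059559570616 [-0.12020479  0.47666973  0.38263739]
{'vfov': 65.70646984690485, 'cx': 276.1972967660567, 'cy': 213.0146735531977, 'xyz': array([0.53412155, 0.10003854, 0.4540277 ]), 'attitude': array([-0.69116306,  0.70514372,  0.1146048 , -0.10923233])}
cam in tool [ 0.07868213 -0.00354379 -0.1347569 ]
```

View pics/w1.png

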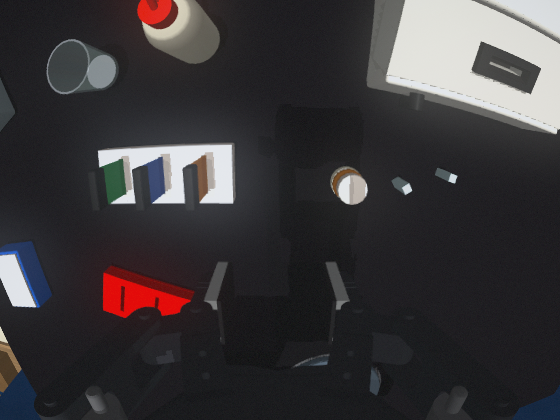

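Wrist view: amber tab at about (193,185) in the stand, the bezel at (507,68). I'll move over the amber filter and measure both with the wrist depth.

>>> play_rows([
  [[0, 0, 0], [0, -32, 15], 0.6],
  [[0, 0, 0], [0, -32, 15], 0.6],
  [[0, 0, 0], [0, -32, 10], 0.6],
  [[0, 0, 0], [0, 0, 0], 0.6],
  [[0, 0, 0], [0, 0, 0], 0.6],
])

```text
t: 2.57
tcp_pos: [0.4559, 0.1929, 0.2783]
tool_rot: [1.0, -0.01, -0.001, 0.0]
force: [0.4, -0.4, 0.3]
finger_gap: 0.401
gripper_force: 0.0
```

```bash
cat >> h.py <<'E'
def wcloud(c,d):
    h,w=d.shape;f=h/2/np.tan(np.radians(c["vfov"])/2)
    u,v=np.meshgrid(np.arange(w)-c["cx"],np.arange(h)-c["cy"]);r=np.hypot(u,v)+1e-9;k=np.tan(r/f)/r
    return np.stack([u*k*d,v*k*d,d],-1)@R.from_quat(c["attitude"]).as_matrix().T+c["xyz"]
def plane(q,tol=.004):
    for _ in range(4):
        m=q.mean(0);vt=np.linalg.svd(q-m,full_matrices=False)[2];q=q[abs((q-m)@vt[2])<tol]
    return m,vt,q
def bezel(W,p,d,roi,vmax=70):
    a,b,e,g=roi;V=p.max(-1);m=np.zeros(d.shape,bool);m[b:g,a:e]=1
    m&=(d>0)&(V<vmax)&(W[...,2]>.09)
    m,vt,q=plane(W[m]);n=vt[2]*np.sign(vt[2][2])
    y=np.array([n[1],-n[0],0.])  # level direction
    y=np.cross([0,0,1],n);y/=np.linalg.norm(y);y*=np.sign(y[1]);x=np.cross(y,n)
    r=cv2.minAreaRect(np.c_[(q-m)@x,(q-m)@y].astype(np.float32)*1000)
    cen=m+x*r[0][0]/1e3+y*r[0][1]/1e3
    bx=cv2.boxPoints(r);l=max(((bx[1]-bx[0]),(bx[2]-bx[1])),key=np.linalg.norm);l=l*np.sign(l[1]);yl=x*l[0]+y*l[1];yl/=np.linalg.norm(yl)
    return cen,n,yl,r,len(q)
E
python3 - <<'E'
from station import *
from h import *
z=np.load("w1.npz");c={k:z[k] for k in("vfov","cx","cy","xyz","attitude")};W=wcloud(c,z["d"])
print("bez",bezel(W,z["p"],z["d"],(462,32,550,102)))
s=sense();p,d=snapshot("wrist");c=get_calibration("wrist");print(s["tcp_pos"],s["tool_rot"],s["finger_gap"])
np.savez("w2.npz",p=p,d=d,pos=s["tcp_pos"],rot=s["tool_rot"],**{k:c[k] for k in c});cv2.imwrite("pics/w2.png",p[...,::-1])
def amb(W,p,d,n):
    hsv=cv2.cvtColor(p,cv2.COLOR_RGB2HSV);H,S,V=[hsv[...,i] for i in range(3)]
    near=(d>0)&(np.hypot(W[...,0]-.4535,W[...,1]-.194)<.04)
    am=near&(S>110)&(H>3)&(H<24)&(V>40)&(W[...,2]>.034)&(W[...,2]<.088)
    m,vt,q=plane(W[am],.003);nn=vt[2]*np.sign(vt[2][1]);print(n,"amber",len(q),m.round(4),"normal",nn.round(4),np.quantile(q[:,0],[.01,.99]))
    tt=near&(W[...,2]>.100);Q=W[tt];print(" tab",len(Q),np.quantile(Q,[.02,.5,.98],axis=0).round(4).tolist(),cv2.minAreaRect(Q[:,:2].astype(np.float32)*1000))
    tt&=(abs(W[...,2]-np.quantile(Q[:,2],.97))<.005)
    Q=W[tt];print(" top",len(Q),cv2.minAreaRect(Q[:,:2].astype(np.float32)*1000),np.median(Q[:,2]))
    # edges in x versus height
    for lo in (.035,.06,.085,.1):
        k=near&(abs(W[...,2]-lo-.008)<.008)&(am|(W[...,2]>.095));k&=abs(W[...,1]-.194)<.02
        if k.sum()>10:print("  z",lo+.008,np.quantile(W[k][:,0],[.03,.97]).round(4),np.median(W[k][:,1]).round(4))
amb(wcloud(c,d),p,d,"wrist")
amb(W,z["p"],z["d"],"wrist1")
for n in("scene","side"):
    z=np.load(n+"0.npz");amb(cloud(get_calibration(n),z["d"]),z["p"],z["d"],n)
    b=dict(scene=(205,310,268,368),side=(232,110,270,150))[n];print("bez",bezel(cloud(get_calibration(n),z["d"]),z["p"],z["d"],b))
E
```

```text
bez (array([ 0.600569  , -0.17678045,  0.12311996]), array([-0.42141878,  0.07970823,  0.90335641]), array([ 0.16095631,  0.98688867, -0.0119921 ]), ((-2.0959529876708984, 18.81368064880371), (37.47396469116211, 96.28514099121094), 1.6022409200668335), 699)
[0.45588893 0.19291012 0.27828343] [ 9.99948248e-01 -1.00804452e-02 -1.30984505e-03  4.11589559e-04] 0.40135806291529713
wrist amber 30 [0.4791 0.1936 0.0645] normal [-0.9975  0.0707 -0.0078] [0.47877593 0.47937715]
 tab 22360 [[0.4474, 0.1578, 0.1154], [0.4677, 0.1941, 0.3477], [0.4764, 0.2309, 0.3703]] ((454.20880126953125, 194.01022338867188), (50.0261344909668, 79.85589599609375), 1.2281272411346436)
 top 2919 ((471.19757080078125, 191.47335815429688), (68.19986724853516, 12.82903003692627), 89.08973693847656) 0.3675982627001633
  z 0.068 [0.4788 0.4792] 0.1932
  z 0.093 [0.4781 0.4791] 0.1936
  z 0.10800000000000001 [0.4308 0.4788] 0.1939
wrist1 amber 253 [0.4535 0.1982 0.0581] normal [0.0282 0.9996 0.0019] [0.42859842 0.47673893]
 tab 3265 [[0.4336, 0.1552, 0.1067], [0.467, 0.1608, 0.4013], [0.4726, 0.204, 0.4155]] ((451.408
[... 1339 characters left out ...]
007], [0.4541, 0.2001, 0.113], [0.478, 0.203, 0.1172]] ((453.45941162109375, 197.2387237548828), (13.190248489379883, 49.921714782714844), 89.74344635009766)
 top 128 ((453.6559753417969, 197.2378387451172), (13.190248489379883, 49.52854537963867), 89.74344635009766) 0.11443092674816413
  z 0.043000000000000003 [0.4303 0.4764] 0.1977
  z 0.068 [0.4295 0.476 ] 0.1979
  z 0.093 [0.43  0.476] 0.2009
  z 0.10800000000000001 [0.4304 0.4769] 0.2003
bez (array([ 0.60028921, -0.18060129,  0.12458105]), array([-0.41734046,  0.0481944 ,  0.90747134]), array([0.1294903 , 0.99155674, 0.00689175]), ((0.5147113800048828, -7.605228424072266), (98.31465911865234, 35.50558853149414), 89.06005096435547), 231)
```

View pics/w2.png

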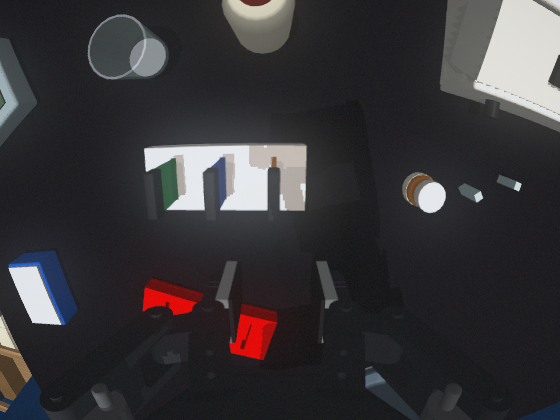

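Wrist view: amber tab at (273,185), seen almost edge-on, and the jaws are centred near column 277. The plate is upright within 0.5°. Descending to grasp.

>>> play_rows([
  [[0, 0, 0.5], [-2, -1.5, 0], 0.6],
  [[0, 0, 0], [0, 0, 30], 0.6],
  [[0, 0, 0], [0, 0, 30], 0.6],
  [[0, 0, 0], [0, 0, 30], 0.6],
  [[0, 0, 0], [0, 0, 30], 0.6],
  [[0, 0, 0], [0, 0, 25], 0.6],
  [[0, 0, 0], [0, 0, 20], 0.6],
  [[0, 0, 0], [0, 0, 15], 0.6],
  [[0, 0, 0], [0, 0, 7], 0.6],
  [[0, 0, 0], [0, 0, 0], 0.6],
  [[0, 0, 0], [0, 0, 0], 0.6],
])

```text
t: 3.53
tcp_pos: [0.4556, 0.1929, 0.0929]
tool_rot: [1.0, -0.017, 0.0, -0.0]
force: [0.0, -0.4, 0.8]
finger_gap: 0.401
gripper_force: 0.0
```

```bash
python3 - <<'E'
from station import *
from h import *
s=sense();print(s["tcp_pos"],s["tool_rot"],s["finger_gap"],s["force"])
o=[]
for n,r in(("scene",(230,140,330,215)),("side",(255,235,335,295))):
    p,d=snapshot(n);a,b,e,g=r;o.append(cv2.resize(p[b:g,a:e,::-1],(400,300)))
p,d=snapshot("wrist");o.append(cv2.resize(p[180:330,190:390,::-1],(400,300)))
cv2.imwrite("pics/g1.png",np.hstack(o[:2]));cv2.imwrite("pics/g1.png",np.vstack([np.hstack(o[:2]),np.hstack([o[2],o[2]*0])]))
E
```

```text
[0.45557609 0.19288304 0.09285571] [ 9.99856941e-01 -1.69099768e-02  3.82365057e-04 -5.68664227e-05] 0.4009005970177517 [ 0.03839999 -0.39684551  0.83017303]
```

View pics/g1.png

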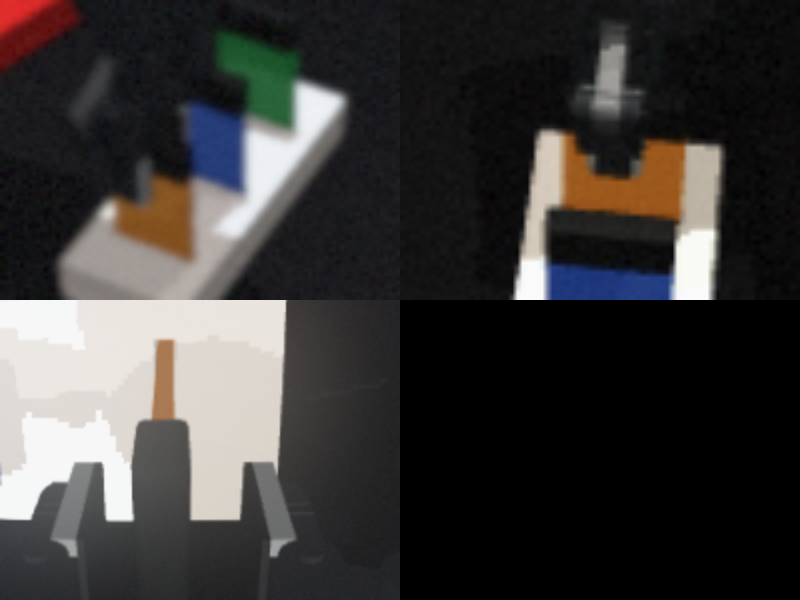

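Crops: the jaws straddle the tab. In the wrist crop the tab centre is at about 161 px against the jaw midpoint at about 174, roughly 2–3 mm towards the blue filter. In the side crop the finger sits about 3 mm towards +x. Correcting both.

>>> play_rows([
  [[0, 0, 0], [-1.5, -1.2, 0], 0.6],
  [[0, 0, 0], [-1.5, -1.2, 1], 0.6],
  [[0, 0, 0], [0, 0, 0], 0.6],
  [[0, 0, 0], [0, 0, 0], 0.6],
])

```text
t: 4.02
tcp_pos: [0.4518, 0.1962, 0.0916]
tool_rot: [1.0, -0.016, 0.0, -0.0]
force: [-0.8, 1.1, 0.1]
finger_gap: 0.395
gripper_force: 0.0
```

```bash
python3 - <<'E'
from station import *
from h import *
s=sense();print(s["tcp_pos"],s["tool_rot"],s["force"])
p,d=snapshot("wrist");v=p.max(-1).astype(int)
for r in (205,230,238,250):print(r,v[r,215:345].tolist())
E
```

```text
[0.45184623 0.19621764 0.09155266] [ 9.99872553e-01 -1.59642789e-02  1.34941121e-04 -2.96978859e-05] [-0.81836444  1.0659618   0.1266059 ]
205 [235, 235, 236, 235, 235, 235, 235, 235, 236, 235, 236, 236, 236, 236, 236, 236, 236, 236, 236, 236, 235, 236, 235, 235, 236, 235, 235, 235, 235, 235, 235, 235, 235, 235, 236, 235, 235, 235, 235, 235, 235, 235, 235, 235, 235, 235, 235, 235, 235, 235, 235, 235, 235, 235, 232, 223, 217, 186, 175, 169, 169, 168, 168, 169, 169, 167, 173, 199, 223, 222, 223, 222, 222, 222, 222, 222, 223, 222, 222, 223, 222, 222, 222, 222, 222, 222, 222, 222, 222, 222, 222, 222, 222, 222, 222, 222, 222, 222, 222, 222, 221, 221, 221, 221, 221, 221, 221, 230, 233, 234, 234, 233, 234, 233, 234, 233, 233, 233, 233, 233, 233, 223, 72, 72, 70, 70, 68, 69, 69, 68]
230 [224, 224, 224, 224, 224, 223, 224, 224, 223, 224, 224, 224, 223, 224, 224, 223, 223, 223, 224, 224, 224, 224, 224, 224, 223, 223, 223, 223, 224, 224, 223, 223, 223, 223, 223, 223, 223, 223, 223, 223, 223, 223, 223, 223, 223, 223, 223, 222, 223, 223, 222, 223, 223, 222, 222, 221, 214, 177, 169, 169, 167, 169,
[... 866 characters left out ...]
219, 219, 219, 220, 218, 217, 219, 218, 216, 72, 64, 64, 64, 65, 63, 62, 62, 61, 61]
250 [247, 247, 247, 247, 247, 247, 247, 247, 247, 247, 247, 247, 247, 247, 247, 247, 247, 247, 247, 247, 247, 247, 247, 247, 247, 247, 247, 247, 247, 247, 247, 222, 222, 222, 222, 222, 223, 222, 222, 222, 222, 221, 222, 222, 222, 221, 217, 181, 89, 89, 86, 87, 88, 86, 86, 87, 86, 86, 84, 84, 84, 83, 82, 83, 81, 81, 81, 81, 81, 80, 81, 79, 80, 79, 78, 78, 93, 168, 220, 219, 219, 219, 219, 218, 219, 219, 218, 220, 219, 220, 219, 219, 219, 218, 219, 218, 219, 219, 219, 219, 219, 219, 219, 218, 219, 219, 219, 219, 219, 218, 218, 219, 218, 218, 218, 218, 219, 219, 212, 121, 61, 62, 61, 61, 58, 61, 59, 57, 57, 57]
```

The tab centre (277) now matches the jaw midpoint (277). Closing.

>>> play_rows([
  [[0, 0, 0], [0, 0, 0], 0.8],
  [[0, 0, 0], [0, 0, 0], 0.9],
  [[0, 0, 0], [0, 0, 0], 1.0],
  [[0, 0, 0], [0, 0, 0], 1.0],
  [[0, 0, 0], [0, 0, 0], 1.0],
  [[0, 0, 0], [0, 0, 0], 1.0],
], grip_force=40)

```text
t: 4.57
tcp_pos: [0.4521, 0.196, 0.0914]
tool_rot: [1.0, -0.016, 0.0, -0.0]
force: [1.1, 0.3, 1.7]
finger_gap: 0.135
gripper_force: 39.9
```

>>> play_rows([
  [[0, 0, 0], [0, 0, -2], 1.0],
  [[0, 0, 0], [0, 0, -3], 1.0],
  [[0, 0, 0], [0, 0, -4], 1.0],
  [[0, 0, 0], [0, 0, 0], 1.0],
])

```text
t: 4.9
tcp_pos: [0.4524, 0.1961, 0.1009]
tool_rot: [1.0, -0.016, 0.001, -0.0]
force: [0.6, -0.4, -0.4]
finger_gap: 0.134
gripper_force: 39.6
```

>>> play_rows([
  [[0, 0, 0], [0, 0, -5], 1.0],
  [[0, 0, 0], [0, 0, -8], 1.0],
  [[0, 0, 0], [0, 0, -15], 1.0],
  [[0, 0, 0], [0, 0, -25], 1.0],
  [[0, 0, 0], [0, 0, -30], 1.0],
  [[0, 0, 0], [0, 0, -30], 1.0],
  [[0, 0, 0], [0, 0, -30], 1.0],
  [[0, 0, 0], [0, 0, -30], 1.0],
  [[0, 0, 0], [0, 0, -15], 1.0],
  [[0, 0, 0], [0, 0, 0], 1.0],
])

```text
t: 5.73
tcp_pos: [0.4541, 0.1965, 0.2928]
tool_rot: [1.0, -0.016, 0.005, -0.001]
force: [0.8, 0.3, -0.8]
finger_gap: 0.133
gripper_force: 39.6
```

Filter is out and held. Turning towards the slot and travelling.

>>> play_rows([
  [[0, 0, -6.93], [0, 0, 0], 1.0],
  [[0, 0, -6.93], [0, 0, 0], 1.0],
  [[0, 0, -6.93], [0, 0, 0], 1.0],
  [[0, 0, -6.93], [0, 0, 0], 1.0],
  [[0, 0, -6.93], [0, 0, 0], 1.0],
  [[0, 0, -6.93], [0, 0, 0], 1.0],
  [[0, 0, -6.93], [0, 0, 0], 1.0],
  [[0, 0, -6.93], [0, 0, 0], 1.0],
  [[0, 0, -6.93], [0, 0, 0], 1.0],
  [[0, 0, -6.93], [0, 0, 0], 1.0],
  [[0, 0, -6.93], [0, 0, 0], 1.0],
  [[0, 0, -6.93], [0, 0, 0], 1.0],
])

```text
t: 6.73
tcp_pos: [0.4508, 0.1958, 0.2869]
tool_rot: [0.757, 0.654, -0.001, -0.001]
force: [0.4, -0.0, -0.0]
finger_gap: 0.136
gripper_force: 39.5
```

>>> play_rows([
  [[0, 0, 0], [-32, 13, 0], 1.0],
  [[0, 0, 0], [-32, 13, 0], 1.0],
  [[0, 0, 0], [-32, 13, 0], 1.0],
  [[0, 0, 0], [-32, 13, 0], 1.0],
  [[0, 0, 0], [-32, 13, 0], 1.0],
  [[0, 0, 0], [-32, 13, 0], 1.0],
  [[0, 0, 0], [-32, 13, 0], 1.0],
  [[0, 0, 0], [-32, 13, 0], 1.0],
  [[0, 0, 0], [-32, 13, 0], 1.0],
  [[0, 0, 0], [-32, 13, 0], 1.0],
  [[0, 0, 0], [-32, 13, 0], 1.0],
])

```text
t: 7.65
tcp_pos: [0.5393, -0.1748, 0.2868]
tool_rot: [0.759, 0.651, -0.0, -0.001]
force: [1.1, 1.3, -0.5]
finger_gap: 0.138
gripper_force: 39.5
```

>>> play_rows([
  [[-6.25, 0, 0], [0, 0, 0], 1.0],
  [[-6.25, 0, 0], [0, 0, 0], 1.0],
  [[-6.25, 0, 0], [0, 0, 0], 1.0],
  [[-6.25, 0, 0], [0, 0, 0], 1.0],
  [[0, 0, 0], [0, 0, 0], 1.0],
  [[0, 0, 0], [0, 0, 0], 1.0],
  [[0, 0, 0], [0, 0, 0], 1.0],
])

```text
t: 8.23
tcp_pos: [0.541, -0.1741, 0.2886]
tool_rot: [0.741, 0.636, 0.141, 0.164]
force: [0.4, 0.6, 0.4]
finger_gap: 0.13
gripper_force: 39.7
```

```bash
cat > look.py <<'E'
from station import *
from h import *
import sys
t=sys.argv[1];s=sense()
np.savez(f"{t}s.npz",**s)
o=[]
for n in("wrist","scene","side"):
    p,d=snapshot(n);c=get_calibration(n) 
    np.savez(f"{t}_{n}.npz",p=p,d=d,**c);o.append(p[...,::-1])
cv2.imwrite(f"pics/{t}w.png",o[0])
M=R.from_quat(s["tool_rot"]).as_matrix();print(s["t"],s["tcp_pos"].round(4));print(M.round(4));print(s["force"],s["q"].round(2))
E
python3 look.py a
```

```text
8.2333 [ 0.541  -0.1741  0.2886]
[[ 1.513e-01  8.962e-01  4.170e-01]
 [ 9.885e-01 -1.370e-01 -6.420e-02]
 [-4.000e-04  4.219e-01 -9.067e-01]]
[0.3621033  0.62827569 0.35463041] [-0.6   0.26  1.83  0.3   0.68 -0.65]
```

View pics/aw.png

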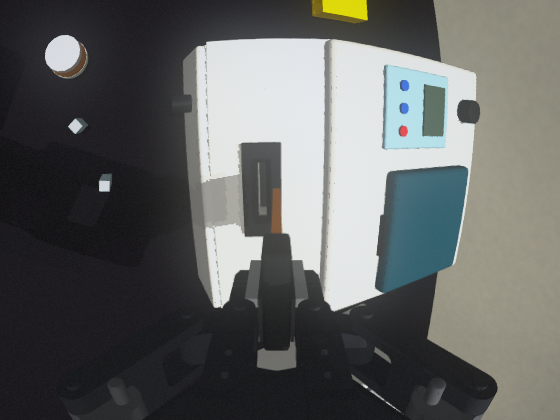

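Wrist view: bezel at (241–281, 142–237), slot at about column 263, and the held glass pointing down beside it at (272–281, 188–235). Measuring bezel and plate in the tool frame.

```bash
cat > rel.py <<'E'
from h import *
import sys
t=sys.argv[1];s=np.load(t+"s.npz");M=R.from_quat(s["tool_rot"]).as_matrix();T=s["tcp_pos"]
def rep(n,W,p,d):
    L=(W-T)@M   # tool frame
    hsv=cv2.cvtColor(p,cv2.COLOR_RGB2HSV);H,S,V=[hsv[...,i] for i in range(3)]
    near=(d>0)&(np.linalg.norm(W-[.602,-.182,.125],axis=-1)<.075)
    # bezel: dark, on its outer face
    m=near&(V<90)&(S<90)&(W[...,2]>.095)&(L[...,2]>100/1e3)
    lab,k,st,_=cv2.connectedComponentsWithStats(m.astype(np.uint8))[0:1]+cv2.connectedComponentsWithStats(m.astype(np.uint8))[1:]
    i=1+np.argmax(st[1:,4]);m=k==i
    c,vt,q=plane(L[m],.004);nn=vt[2]*np.sign(vt[2][2])
    r=cv2.minAreaRect(q[:,:2].astype(np.float32)*1000)
    print(n,"bezel px",len(q),"tool-frame centre x,y mm",np.round(r[0],1),"size",np.round(r[1],1),"ang",round(r[2],1),"plane z",(c[2]*1e3).round(1),"normal",nn.round(3))
    print("   x edges",(np.quantile(q[:,0],[.01,.99])*1e3).round(1),"y edges",(np.quantile(q[:,1],[.01,.99])*1e3).round(1))
    a=(d>0)&(S>100)&(H>3)&(H<24)&(V>40)&(np.linalg.norm(L[...,:2],axis=-1)<.04)&(L[...,2]>.005)&(L[...,2]<.1)
    if a.sum()>5:
        g=L[a]*1e3;print("   glass",a.sum(),"x",np.quantile(g[:,0],[.02,.98]).round(1),"y",np.quantile(g[:,1],[.02,.5,.98]).round(1),"z",np.quantile(g[:,2],[.02,.98]).round(1))
for n in("wrist","scene","side"):
    z=np.load(f"{t}_{n}.npz");c={k:z[k] for k in("vfov","cx","cy","xyz","attitude")}
    rep(n,(wcloud if n=="wrist" else cloud)(c,z["d"]),z["p"],z["d"])
E
python3 rel.py a
```

```text
wrist bezel px 1944 tool-frame centre x,y mm [  0.8 -14.4] size [36.  93.8] ang 89.9 plane z 173.7 normal [ 0.008 -0.027  1.   ]
   x edges [-45.2  47.3] y edges [-32.    3.5]
   glass 321 x [25.5 26.4] y [-1.5  0.6  2.7] z [ 5.6 79.4]
scene bezel px 774 tool-frame centre x,y mm [ -1.2 -13.2] size [40.  94.4] ang 89.9 plane z 174.0 normal [ 0.003 -0.006  1.   ]
   x edges [-47.8  44.9] y edges [-31.5   6.1]
   glass 1297 x [-24.4  24.3] y [0.6 3.1 5.7] z [ 7.1 80.9]
side bezel px 275 tool-frame centre x,y mm [  1.  -14.7] size [36.5 98.5] ang 89.2 plane z 173.5 normal [ 0.006 -0.002  1.   ]
   x edges [-45.8  49.8] y edges [-32.7   2.9]
   glass 51 x [24. 29.] y [-1.   1.1  3.8] z [ 6.5 78. ]
```

>>> play_rows([
  [[0, 0, 0], [0, -5, 5], 1.0],
  [[0, 0, 0], [-0.5, -5, 5], 1.0],
  [[0, 0, 0], [0, -4.8, 15], 1.0],
  [[0, 0, 0], [0, 0, 20], 1.0],
  [[0, 0, 0], [0, 0, 20], 1.0],
  [[0, 0, 0], [0, 0, 10], 1.0],
  [[0, 0, 0], [0, 0, 0], 1.0],
  [[0, 0, 0], [0, 0, 0], 1.0],
  [[0, 0, 0], [0, 0, 0], 1.0],
])

```text
t: 9.13
tcp_pos: [0.5582, -0.1768, 0.2145]
tool_rot: [0.741, 0.636, 0.141, 0.164]
force: [-0.5, 0.2, -0.8]
finger_gap: 0.134
gripper_force: 39.7
```

```bash
python3 look.py b; python3 rel.py b; python3 - <<'E'
import cv2,numpy as np
o=[]
for n,(a,b,e,g) in dict(wrist=(200,80,360,200),scene=(190,280,290,355),side=(210,90,290,150)).items():
    o.append(cv2.resize(np.load(f"b_{n}.npz")["p"][b:g,a:e,::-1],(400,300)))
cv2.imwrite("pics/b.png",np.vstack([np.hstack(o[:2]),np.hstack([o[2],0*o[2]])]))
E
```

```text
9.1333 [ 0.5582 -0.1768  0.2145]
[[ 1.510e-01  8.957e-01  4.182e-01]
 [ 9.885e-01 -1.367e-01 -6.410e-02]
 [-2.000e-04  4.230e-01 -9.061e-01]]
[-0.54972604  0.15516022 -0.7513652 ] [-0.59  0.4   1.88  0.38  0.5  -0.74]
wrist bezel px 593 tool-frame centre x,y mm [8.  1.2] size [17.3 48.7] ang 89.4 plane z 103.8 normal [ 0.013 -0.083  0.996]
   x edges [-15.1  31.5] y edges [-7.   9.2]
   glass 345 x [25.5 26.4] y [-2.1  0.   2.5] z [ 5.8 78.6]
scene bezel px 214 tool-frame centre x,y mm [ 0.8 -5.8] size [ 9.9 63.3] ang 89.9 plane z 104.7 normal [ 0.004 -0.895  0.447]
   x edges [-29.   31.1] y edges [-8.8 -1.1]
   glass 1183 x [-24.5  25. ] y [-14.1   2.3   4.8] z [ 8.  98.7]
side bezel px 36 tool-frame centre x,y mm [-2.9  7.3] size [68.4  7.4] ang 3.8 plane z 107.3 normal [-0.029  0.993  0.116]
   x edges [-35.7  29.9] y edges [ 3.2 10.7]
   glass 57 x [-31.4  29.2] y [-3.6  0.7  3. ] z [ 7.  98.4]
```

View pics/b.png

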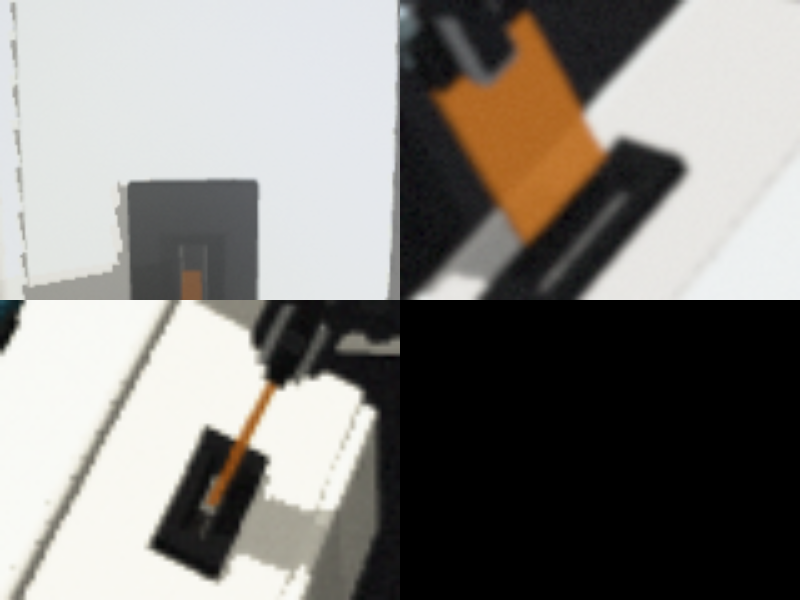

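Crops: in the wrist crop the plate (181–203) is centred on the slot (180–207) and bezel (129–258). In the side crop the plate lines up with the slot. Entering the lips.

>>> play_rows([
  [[0, 0, 0], [0, 0, 5], 1.0],
  [[0, 0, 0], [0, 0, 5], 1.0],
  [[0, 0, 0], [0, 0, 4], 1.0],
  [[0, 0, 0], [0, 0, 2], 1.0],
  [[0, 0, 0], [0, 0, 2], 1.0],
  [[0, 0, 0], [0, 0, 2], 1.0],
  [[0, 0, 0], [0, 0, 0], 1.0],
])

```text
t: 9.87
tcp_pos: [0.5665, -0.178, 0.1954]
tool_rot: [0.741, 0.636, 0.141, 0.164]
force: [-0.6, 0.4, -1.6]
finger_gap: 0.132
gripper_force: 39.7
```

>>> play_rows([
  [[0, 0, 0], [0, 0, 2], 1.0],
  [[0, 0, 0], [0, 0, 1], 1.0],
  [[0, 0, 0], [0, 0, 0], 1.0],
  [[0, 0, 0], [0, 0, 0], 1.0],
])

```text
t: 10.2
tcp_pos: [0.5678, -0.1783, 0.1932]
tool_rot: [0.741, 0.636, 0.141, 0.164]
force: [-0.9, -0.2, 0.4]
finger_gap: 0.131
gripper_force: 39.7
```

>>> play_rows([
  [[0, 0, 0], [0, 0, 1], 1.0],
  [[0, 0, 0], [0, 0, 1], 1.0],
  [[0, 0, 0], [0, 0, 1], 1.0],
  [[0, 0, 0], [0, 0, 0], 1.0],
  [[0, 0, 0], [0, 0, 0], 1.0],
])

```text
t: 10.62
tcp_pos: [0.569, -0.1785, 0.1904]
tool_rot: [0.741, 0.636, 0.141, 0.164]
force: [-0.5, -0.6, -0.9]
finger_gap: 0.128
gripper_force: 39.7
```

>>> play_rows([
  [[0, 0, 0], [0, 0, 1], 1.0],
  [[0, 0, 0], [0, 0, 1], 1.0],
  [[0, 0, 0], [0, 0, 1], 1.0],
  [[0, 0, 0], [0, 0, 0], 1.0],
  [[0, 0, 0], [0, 0, 0], 1.0],
])

```text
t: 11.03
tcp_pos: [0.5703, -0.1787, 0.1877]
tool_rot: [0.741, 0.636, 0.141, 0.164]
force: [-0.3, 0.0, -1.2]
finger_gap: 0.134
gripper_force: 39.7
```

>>> play_rows([
  [[0, 0, 0], [0, 0, 1], 1.0],
  [[0, 0, 0], [0, 0, 1], 1.0],
  [[0, 0, 0], [0, 0, 1], 1.0],
  [[0, 0, 0], [0, 0, 1], 1.0],
  [[0, 0, 0], [0, 0, 0], 1.0],
  [[0, 0, 0], [0, 0, 0], 1.0],
])

```text
t: 11.53
tcp_pos: [0.572, -0.1789, 0.1841]
tool_rot: [0.741, 0.636, 0.141, 0.164]
force: [0.9, -0.2, -1.4]
finger_gap: 0.136
gripper_force: 39.7
```

>>> play_rows([
  [[0, 0, 0], [0, 0, 1], 1.0],
  [[0, 0, 0], [0, 0, 1], 1.0],
  [[0, 0, 0], [0, 0, 1], 1.0],
  [[0, 0, 0], [0, 0, 1], 1.0],
  [[0, 0, 0], [0, 0, 0], 1.0],
  [[0, 0, 0], [0, 0, 0], 1.0],
])

```text
t: 12.03
tcp_pos: [0.5736, -0.1792, 0.1805]
tool_rot: [0.741, 0.636, 0.141, 0.164]
force: [-0.7, -0.2, -0.4]
finger_gap: 0.135
gripper_force: 39.7
```

```bash
cat > f.py <<'E'
from station import *
from h import *
s=sense();M=R.from_quat(s["tool_rot"]).as_matrix()
B=np.array([.5582,-.1768,.2145]);print("t",s["t"],"force tool",(s["force"]@M).round(2),"torque tool",(s["ft_torque"]@M).round(3),"moved tool mm",((s["tcp_pos"]-B)@M*1e3).round(1),"depth~",(((s["tcp_pos"]-B)@M)[2]*1e3-16).round(1))
E
python3 f.py
```

```text
t 12.0333 force tool [-0.35 -0.77  0.05] torque tool [ 0.263 -0.033 -0.018] moved tool mm [-0.  -0.2 37.4] depth~ 21.4
```

>>> play_rows([
  [[0, 0, 0], [0, 0, 1], 1.0],
  [[0, 0, 0], [0, 0, 1], 1.0],
  [[0, 0, 0], [0, 0, 1], 1.0],
  [[0, 0, 0], [0, 0, 1], 1.0],
  [[0, 0, 0], [0, 0, 0], 1.0],
  [[0, 0, 0], [0, 0, 0], 1.0],
])

```text
t: 12.53
tcp_pos: [0.5753, -0.1794, 0.1768]
tool_rot: [0.741, 0.636, 0.141, 0.164]
force: [0.7, 0.2, -0.9]
finger_gap: 0.133
gripper_force: 39.7
```

>>> play_rows([
  [[0, 0, 0], [0, 0, 1], 1.0],
  [[0, 0, 0], [0, 0, 1], 1.0],
  [[0, 0, 0], [0, 0, 1], 1.0],
  [[0, 0, 0], [0, 0, 0], 1.0],
  [[0, 0, 0], [0, 0, 0], 1.0],
])

```text
t: 12.95
tcp_pos: [0.5765, -0.1796, 0.1741]
tool_rot: [0.741, 0.636, 0.141, 0.164]
force: [0.1, 0.2, 0.0]
finger_gap: 0.133
gripper_force: 39.7
```

```bash
python3 f.py
```

```text
t 12.95 force tool [0.18 0.03 0.  ] torque tool [ 0.29  -0.008 -0.003] moved tool mm [ 0.  -0.3 44.4] depth~ 28.4
```

>>> play_rows([
  [[0, 0, 0], [0, 0, 1], 1.0],
  [[0, 0, 0], [0, 0, 1], 1.0],
  [[0, 0, 0], [0, 0, 0.5], 1.0],
  [[0, 0, 0], [0, 0, 0], 1.0],
  [[0, 0, 0], [0, 0, 0], 1.0],
])

```text
t: 13.37
tcp_pos: [0.5776, -0.1798, 0.1719]
tool_rot: [0.741, 0.636, 0.141, 0.164]
force: [-0.9, -0.9, -1.2]
finger_gap: 0.135
gripper_force: 39.7
```

>>> play_rows([
  [[0, 0, 0], [0, 0, 1], 1.0],
  [[0, 0, 0], [0, 0, 1], 1.0],
  [[0, 0, 0], [0, 0, 0.5], 1.0],
  [[0, 0, 0], [0, 0, 0], 1.0],
  [[0, 0, 0], [0, 0, 0], 1.0],
])

```text
t: 13.78
tcp_pos: [0.5786, -0.1799, 0.1696]
tool_rot: [0.741, 0.636, 0.141, 0.164]
force: [0.7, 0.6, -0.9]
finger_gap: 0.137
gripper_force: 39.7
```

>>> play_rows([
  [[0, 0, 0], [0, 0, 1], 1.0],
  [[0, 0, 0], [0, 0, 1], 1.0],
  [[0, 0, 0], [0, 0, 0.5], 1.0],
  [[0, 0, 0], [0, 0, 0], 1.0],
  [[0, 0, 0], [0, 0, 0], 1.0],
])

```text
t: 14.2
tcp_pos: [0.5796, -0.1801, 0.1674]
tool_rot: [0.741, 0.636, 0.141, 0.164]
force: [-0.8, 0.1, 0.1]
finger_gap: 0.135
gripper_force: 39.8
```

>>> play_rows([
  [[0, 0, 0], [0, 0, 1], 1.0],
  [[0, 0, 0], [0, 0, 1], 1.0],
  [[0, 0, 0], [0, 0, 0.5], 1.0],
  [[0, 0, 0], [0, 0, 0], 1.0],
  [[0, 0, 0], [0, 0, 0], 1.0],
])

```text
t: 14.62
tcp_pos: [0.5807, -0.1803, 0.1652]
tool_rot: [0.741, 0.636, 0.141, 0.164]
force: [-1.6, 0.0, 1.6]
finger_gap: 0.132
gripper_force: 40.2
```

>>> play_rows([
  [[0, 0, 0], [0, 0, 0], 1.0],
  [[0, 0, 0], [0, 0, 0], 1.0],
])

```text
t: 14.78
tcp_pos: [0.5807, -0.1803, 0.1652]
tool_rot: [0.741, 0.636, 0.141, 0.164]
force: [-2.0, 0.3, 2.4]
finger_gap: 0.133
gripper_force: 40.2
```

```bash
python3 f.py; python3 - <<'E'
from station import *
from h import *
F=[]
for i in range(8):
    s=sense();snapshot("side");M=R.from_quat(s["tool_rot"]).as_matrix();F.append(s["force"]@M)
print(np.round(F,2).tolist(),np.mean(F,0))
E
```

```text
t 14.7833 force tool [ 0.03 -0.86 -3.05] torque tool [ 0.371 -0.004  0.014] moved tool mm [-0.  -0.2 54.3] depth~ 38.3
[[0.03, -0.86, -3.05], [0.1, -1.32, -1.85], [0.22, -1.61, -2.23], [0.48, -0.15, -2.29], [0.37, -1.08, -2.91], [0.14, -0.3, -3.14], [-0.43, 0.0, -3.02], [-0.58, -0.79, -2.64]] [ 0.04191068 -0.7637476  -2.64305887]
```

Steady axial force of about 2.6 N has risen over the free-slide baseline. I'll ease back slightly to confirm it behaves like the spring (about 1 N/mm) and to unload it.

>>> play_rows([
  [[0, 0, 0], [0, 0, -0.5], 1.0],
  [[0, 0, 0], [0, 0, -0.5], 1.0],
  [[0, 0, 0], [0, 0, 0], 1.0],
  [[0, 0, 0], [0, 0, 0], 1.0],
])

```text
t: 15.52
tcp_pos: [0.5803, -0.1802, 0.166]
tool_rot: [0.741, 0.636, 0.141, 0.164]
force: [-1.6, -0.5, 1.0]
finger_gap: 0.135
gripper_force: 40.1
```

```bash
cat > fa.py <<'E'
from station import *
from h import *
F=[]
for i in range(12):
    s=sense();snapshot("side");M=R.from_quat(s["tool_rot"]).as_matrix();F.append(s["force"]@M)
print(s["t"],np.mean(F,0).round(2),np.std(F,0).round(2),s["tcp_pos"].round(4))
E
python3 fa.py;python3 f.py
```

```text
16.0667 [-0.65 -0.51 -1.72] [0.42 0.34 0.33] [ 0.5803 -0.1802  0.1661]
t 16.1167 force tool [-0.01 -0.28 -2.09] torque tool [ 0.329 -0.017 -0.02 ] moved tool mm [-0.  -0.2 53.4] depth~ 37.4
```

Force fell 0.9 N for 1 mm, so it is the spring. Easing a little more, then releasing.

>>> play_rows([
  [[0, 0, 0], [0, 0, -0.4], 1.0],
  [[0, 0, 0], [0, 0, 0], 1.0],
  [[0, 0, 0], [0, 0, 0], 1.0],
], grip_force=20)

```text
t: 16.37
tcp_pos: [0.5801, -0.1802, 0.1664]
tool_rot: [0.741, 0.636, 0.141, 0.164]
force: [-1.0, -0.5, 1.9]
finger_gap: 0.133
gripper_force: 40.0
```

```bash
python3 fa.py
```

```text
16.9167 [-0.57 -0.33 -1.56] [0.36 0.53 0.55] [ 0.5801 -0.1802  0.1664]
```

>>> play_rows([
  [[0, 0, 0], [0, 0, 0], 0.84],
  [[0, 0, 0], [0, 0, 0], 0.8],
  [[0, 0, 0], [0, 0, 0], 0.7],
  [[0, 0, 0], [0, 0, 0], 0.6],
  [[0, 0, 0], [0, 0, 0], 0.6],
  [[0, 0, 0], [0, 0, 0], 0.6],
])

```text
t: 17.47
tcp_pos: [0.5802, -0.1802, 0.1663]
tool_rot: [0.741, 0.636, 0.141, 0.164]
force: [-0.4, 0.8, -0.3]
finger_gap: 0.399
gripper_force: 0.0
```

```bash
python3 look.py r; python3 - <<'E'
import cv2,numpy as np
o=[]
for n,(a,b,e,g) in dict(wrist=(180,100,380,250),scene=(170,270,290,360),side=(210,80,290,140)).items():
    o.append(cv2.resize(np.load(f"r_{n}.npz")["p"][b:g,a:e,::-1],(400,300)))
cv2.imwrite("pics/r.png",np.vstack([np.hstack(o[:2]),np.hstack([o[2],0*o[2]])]))
E
```

```text
17.4667 [ 0.5802 -0.1802  0.1663]
[[ 1.512e-01  8.959e-01  4.177e-01]
 [ 9.885e-01 -1.371e-01 -6.380e-02]
 [ 1.000e-04  4.226e-01 -9.063e-01]]
[-0.39125181  0.81934507 -0.30700111] [-0.57  0.5   1.87  0.45  0.4  -0.8 ]
```

View pics/r.png

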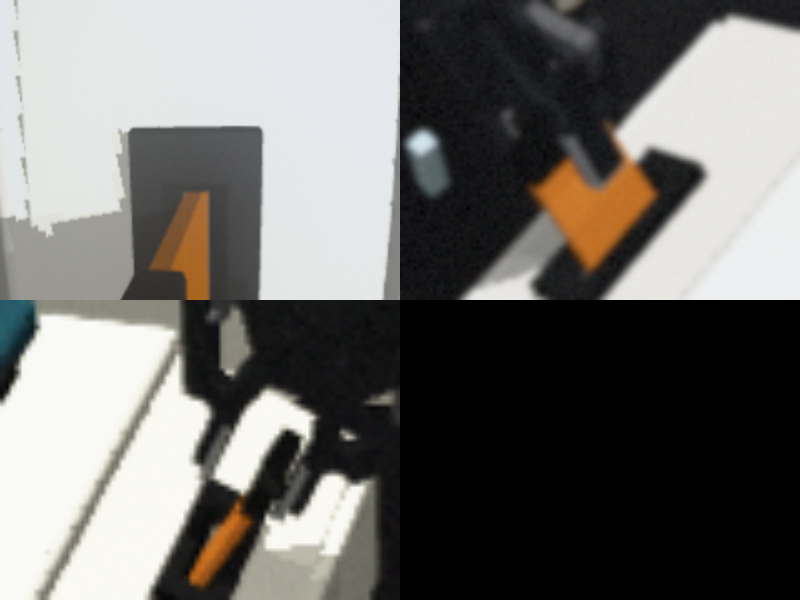

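Crops: the filter stands in the slot, glass into the bezel, leaning slightly downhill within its play, with the jaws open around the tab. Opening further and withdrawing along the slot axis.

>>> play_rows([
  [[0, 0, 0], [0, 0, 0], 0.4],
  [[0, 0, 0], [0, 0, 0], 0.4],
  [[0, 0, 0], [0, 0, -3], 0.4],
  [[0, 0, 0], [0, 0, -6], 0.4],
  [[0, 0, 0], [0, 0, -10], 0.4],
  [[0, 0, 0], [0, 0, -20], 0.4],
  [[0, 0, 0], [0, 0, -30], 0.4],
  [[0, 0, 0], [0, 0, -30], 0.4],
  [[0, 0, 0], [0, 0, -20], 0.4],
  [[0, 0, 0], [0, 0, 0], 0.4],
  [[0, 0, 0], [0, 0, 0], 0.4],
])

```text
t: 18.53
tcp_pos: [0.5304, -0.1728, 0.2763]
tool_rot: [0.74, 0.636, 0.141, 0.166]
force: [0.3, -0.6, -0.6]
finger_gap: 0.602
gripper_force: 0.0
```

```bash
python3 look.py e; python3 - <<'E'
import cv2,numpy as np
o=[cv2.resize(np.load(f"e_{n}.npz")["p"][...,::-1],(400,300)) for n in("wrist","scene","side")]
cv2.imwrite("pics/e.png",np.vstack([np.hstack(o[:2]),np.hstack([o[2],0*o[2]])]))
from h import *
for n in("scene","side","wrist"):
    z=np.load(f"e_{n}.npz");c={k:z[k] for k in("vfov","cx","cy","xyz","attitude")};W=(wcloud if n=="wrist" else cloud)(c,z["d"])
    sz=np.array([-.418,.064,.906]);h=(W-[.602,-.182,.125])@sz
    m=(z["d"]>0)&(np.linalg.norm(W-np.array([.602,-.182,.125])-sz*.05,axis=-1)<.04)&(h>.03)
    print(n,m.sum(),"tab top above mouth",np.quantile(h[m],[.9,.98]).round(4))
E
```

```text
18.5333 [ 0.5304 -0.1728  0.2763]
[[ 0.1516  0.8945  0.4205]
 [ 0.9884 -0.1364 -0.0662]
 [-0.0019  0.4257 -0.9049]]
[ 0.26527323 -0.6271394  -0.55533991] [-0.62  0.26  1.87  0.32  0.64 -0.69]
scene 757 tab top above mouth [0.0706 0.0717]
side 128 tab top above mouth [0.0714 0.0727]
wrist 1265 tab top above mouth [0.0701 0.0708]
```

View pics/e.png

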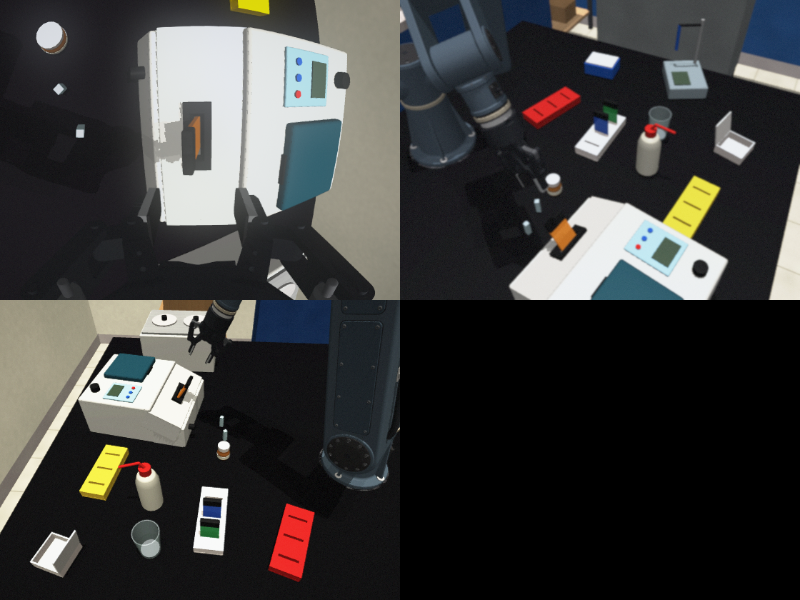

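The picture shows the filter in the slot at about (193,145) in the wrist tile, tab outward. Its tab top is 71 mm above the mouth, so its bottom edge is about 35–36 mm deep, which matches where the stop was felt. Everything else is standing and the gripper is clear. Handing in.

```bash
python3 -c "from station import *; print(sign_off())"
```

```text
the job is handed in; nothing more can be done
None
```

The amber filter is in the photometer slot, tab outward, resting on the sprung stop about 36 mm down; the highest push I read was about 3 N, nothing else appears to have moved, and I handed it in at about 19 s (no verdict was shown).

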